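Survey meter check: probe to the source port, shutter held open

ROBOT

A 7-joint arm with a two-finger parallel gripper is mounted at the origin on the work surface. World frame = base frame: x ahead of the robot, y to its left, z up, the work surface at z = 0. Lengths are in m, angles in rad, forces in N, time in s.
With the tool pointing down it reaches from about 0.35 to 0.9 m from the base axis. Payload 8.1 kg.
Tool frame: the origin (TCP) lies midway between the tips of the shut fingers; the grasp point (between the pads) lies 19 mm behind it; z points along the fingers, y is the line along which they close (so a half turn about z gives the same grasp; the last joint's range is limited). The gripper opens to 92 mm and grips with 3 to 60 N. Pads are 19 mm wide; open, the fingers measure 130 mm over their backs; the gripper's body (75 mm by 190 mm) begins 47 mm behind the grasp point.
Start: joints at [1.134, 0.434, 0.025, 1.573, -0.012, 1.134, -0.075], TCP at [0.205, -0.591, 0.227] pointing down, gripper open.
Joint ranges: [-2.62, 2.62], [-0.44, 2.09], [-1.27, 1.32], [0.08, 2.57], [-1.32, 4.46], [0.12, 2], [-2.74, 2.74]. Speed limits (rad/s): [2.22, 2.22, 3.01, 3.01, 3.14, 3.14, 3.14].

INTERFACE

Orientations are given as a rotation vector (axis times angle).
In Python, from cell import arm gives the robot as it stands.
- The arm moves only by the tool send_rows, never from a script. Its argument "increments" is a list of rows, each a list of 3 entries, a list of its own where there are three numbers: the finger opening in cm, from 0 to 9.18, then the shift along the tool's x, y, z in cm, then the turn, a rotation vector about the tool's x, y, z in rad. A call has 1 to 5 rows; each row shifts and turns the commanded pose from where the row before left it, along the tool's axes as they then stand; what a row does not reach is not made up. A row lasts 1/10 s, in which the tool goes at most 50 mm and 8.59 degrees, less where a joint would pass 70% of its speed; a pose out of reach is approached as far as the arm can. A call is refused whole if a number of a shift passes 5 or a number of a turn 0.15, either way. A call with a gripper value outside its range is refused whole. The fingers move at their own pace and stop on an object; "force" is the grip in N (left out, the last holds). Time passes only in rows, so rows that do not move let the fingers close. It gives the time, the measured TCP pose, the force, the opening and the grip force at its end, in the units of the state.
- arm.observe(): the state, without advancing time (a new reading comes with each control period).
- arm.get_image(name): name is "scene" or "top"; returns the picture (480x640x3 uint8, red, green, blue); there is no depth.
- arm.camera_params(name): a dict with "camera_matrix" (3x3 intrinsics, pixels), "R" (3x3) and "t" (3): a world point X has camera coordinates R X + t. Camera axes: x right, y down, z forward; pixel columns grow to the right and rows downward; lengths in m; the calibration is good to about 2 mm. A picture is of the moment at which its call begins. camera_params takes no time and is no camera call.
- arm.sign_off(): hands the job in; it is judged then, once.
The state is a dict: "clock": time; "joints": joint angles; "dq": joint speeds; "joint_efforts": joint torques, N m; "position": TCP position; "ee_rot": TCP orientation; "force": force on the tool from outside, world axes, zero at the start; "ft_torque": the same for the moment, N m; "width": opening from 0.0 (shut) to 1.0 (fully open); "gripper_force": force on a finger pad.
Only numpy, scipy, OpenCV 4.12 (cv2) and the standard library are available. Lean on these libraries where they do the work, as an engineer would, in place of code of your own. Each camera call takes 0.05 s, during which the arm holds its last target. There are 200 camera calls.

TASK

Get the survey meter check ready for its reading: slide the black probe along the tiles, without lifting it, until its head sits squarely inside the orange taped outline with its window facing the port of the yellow source pot. Only then swing the pot's sprung shutter arm, the one with the upright black grip, all the way open to its stop, and finish while still holding it there against the spring. Leave everything else on the shelf where it is.

Things in the scene. Friction and masses are not known exactly. Their poses are not given: they have to be found in the camera images.
- probe: Loose black probe, about 0.45 kg. Head 66 mm wide (x), 60 long (y), 56 high, round window in its +y end. Behind it (-y) a round handle, 26 mm diameter, axis at 28 mm height, from 30 to 150 mm behind the origin; then an end cap 34 wide, 18 long, 45 high, resting on the tiles. The head's flat back leaves a 20 mm shoulder each side of the handle. Origin: centre of the head's underside, z up.
- probe_window (a point): Centre of the probe's window: 30 mm ahead (+y of the probe) of the probe's origin, 28 mm above its underside.
- source_pot: Yellow check-source pot, fixed to the shelf: round flange 130 mm diameter, 8 thick; pot 100 mm diameter, top at 88 mm; pivot boss, coil spring and two stop pins on top. Origin: at shelf height on the pot's axis, which is also the shutter's vertical pivot axis; z up. Its brass-ringed port faces the pot's -y; the taped outline lies on that side.
- spot (a point): Centre of the orange taped outline on the tiles, 130 mm from the pot's axis on its -y side; axes as the pot's. Inside it is 90 mm (x) by 84 mm (y), 12 mm of room round the probe's head; the tape is flat and no obstacle. The probe is in place with its origin here and its y axis along the pot's +y, window 48 mm from the port.
- port (a point): Mouth of the port on the pot's side, 30 mm above the tiles, 52 mm from the pot's axis towards the spot.
- shutter_arm: Sprung steel arm on the pot, turning on its axis. One end carries a grey leaf that hangs at 60 mm radius before the port; the other is a flat crank 18 mm wide, upper face at 108 mm height, with the upright black grip. Origin: on the pivot axis, 101 mm up. Shut, its axes are the pot's; the grip lies 100 mm out, 120 degrees anticlockwise (from above) of its +x.
- shutter_grip (a point): Middle of the upright round grip on the shutter arm's crank: 16 mm in diameter, from 108 mm to 156 mm above the tiles (this point at 132 mm), 100 mm from the pivot axis. Free on all sides; it can be pinched from above or pushed.
- shutter (a joint): Turn of the shutter arm, rad: 0 = shut (leaf over the port), 1.2 = fully open at its stop. It opens clockwise seen from above. A spring closes it: about 2.5 N at the grip when shut, 5.5 N at the stop; let go, it swings shut.
- stand: Bystander: slotted stand of milky acrylic, 50 x 200 x 30 mm, fixed; three slots in a row along its y hold the plates. Origin: centre of its underside.
- arrow_marker: Bystander: purple acrylic arrow marker 44 x 5 x 72 mm, upright in the stand. Origin: centre of its foot.
- copper_wedge: Bystander: copper step wedge 44 x 5 x 56 mm, upright in the stand. Origin: centre of its foot.
- filter_square: Bystander: aluminium filter square 45 x 45 x 5 mm, upright in the stand. Origin: centre of its foot.
- tweezers: Bystander: stainless tweezers 133 mm long (along its x), 8 mm high, lying on the tiles. Origin: centre of the underside.
- tape_roll: Bystander: roll of cream tape, 68 mm in diameter, 19 mm high, lying flat. Origin: centre of the underside.
- dosimeter: Bystander: blue pocket dosimeter 78 x 50 x 18 mm, lying flat with its length along x. Origin: centre of the underside.
Things that resemble listed ones, but are neither listed nor needed, are in the scene too. Of the things that look like the probe, take the one that is farthest to the robot's left at the start.

How it is judged:
By the outcome, as a careful person would: the job done as asked, in the order asked, and still so for the second after the job is handed in, while the arm keeps its last pose, push and grip.
It also fails if it takes over 51 s, if anything falls off the work surface, if the arm or the gripper's body presses on something with over 40 N, if the wrist force passes 120 N, or if a joint passes its speed limit or range.

## Working session

There is one attempt and no reset: what is moved stays moved. The work goes in short steps, Python scripts to look and compute and a tool call to move; the robot and the scene stay as the last step left them, time stands still between calls to the robot, and variables do not carry over. Pictures are saved under pics/ and viewed, at most 10 in all, crops included, and the job is handed in when it is done.

Besides the shell and the picture viewer there is one more tool, called after "Request:" as a command line: name --argument value ..., lists and objects as JSON in quotes. send_rows: Moves the arm, as the interface text tells. Its arguments: {"type":"object","properties":{"increments":{"type":"array"},"force":{"type":"number"}},"required":["increments"]}

```bash
mkdir -p pics; python3 - <<'E'
from cell import arm
import cv2,numpy as np
for n in("scene","top"):
    im=arm.get_image(n); cv2.imwrite(f"pics/{n}0.png",im[:,:,::-1]); p=arm.camera_params(n); print(n,p)
o=arm.observe();print(o)
E
```

```text
scene {'camera_matrix': array([[456.17890189,   0.        , 322.50228695],
       [  0.        , 456.17890189, 238.51211464],
       [  0.        ,   0.        ,   1.        ]]), 'R': array([[-0.87679666,  0.48038276, -0.02144813],
       [ 0.30421886,  0.51961434, -0.7984058 ],
       [-0.37239563, -0.70656447, -0.60173761]]), 't': array([ 0.47060164, -0.1312823 ,  1.35315428])}
top {'camera_matrix': array([[565.29590845,   0.        , 321.71278181],
       [  0.        , 565.29590845, 246.49975697],
       [  0.        ,   0.        ,   1.        ]]), 'R': array([[ 0.01900605, -0.99981638, -0.00244453],
       [-0.99799685, -0.01882379, -0.06039832],
       [ 0.06034122,  0.00358757, -0.99817136]]), 't': array([0.06626561, 0.55865985, 1.28791152])}
{'clock': 0.1, 'joints': array([ 1.13443094,  0.43510851,  0.02494824,  1.57400385, -0.01160204,
        1.13400017, -0.07507356]), 'dq': array([-1.61511965e-03, -1.67289628e-03,  7.78716175e-04, -1.75356483e-03,
        5.53751548e-05,  9.90220995e-04, -1.40319064e-03]), 'joint_efforts': array([ 3.70534908e-03, -6.69131184e+01,  9.88331437e-01, -3.15146828e+01,
       -6.04687748e-02,  3.74237169e-02,  5.72162298e-05]), 'position': array([ 0.20456638, -0.59008918,  0.22605185]), 'ee_rot': array([-3.09663877e+00, -5.21593694e-01,  5.31091663e-04]), 'force': array([ 0.22402387,  0.33694659, -0.48337681]), 'ft_torque': array([-0.02100999, -0.01677119, -0.00805773]), 'gripper_force': 0.0, 'width': 1.0010856780151793}
```

View pics/scene0.png

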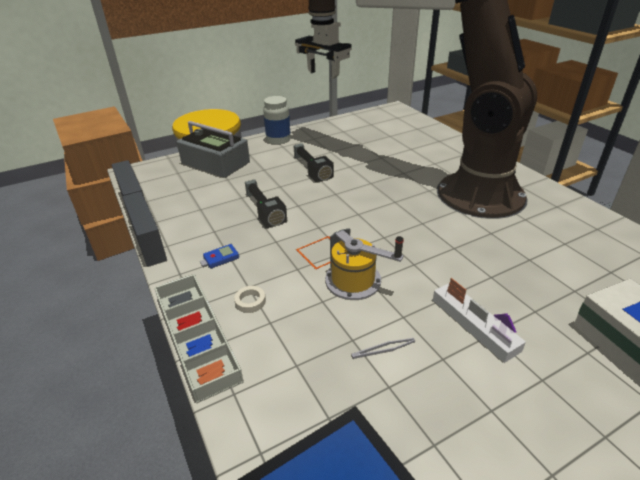

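View pics/top0.png

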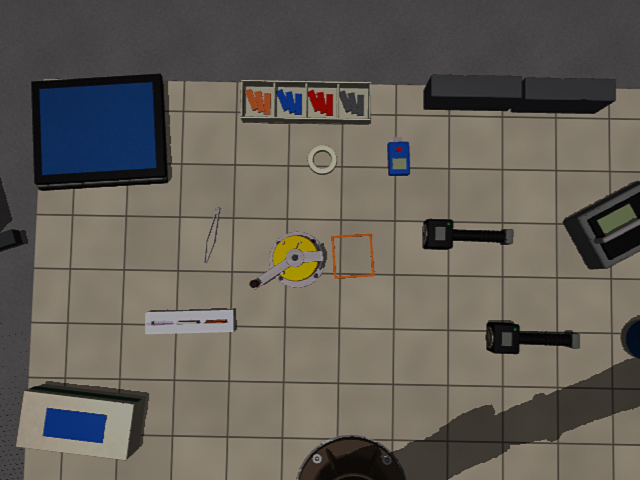

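Scene: two probe look-alikes, in the top view at (437,234) and (503,337). Image left is robot's left (+y), so the one at (437,234) is wanted. The pot is at (297,258), the orange outline at (353,256), and the grip at (255,284).

```bash
cat > h.py <<'E'
import cv2,numpy as np
from cell import arm
def ray(n,uv,z):
    p=arm.camera_params(n);K,R,t=p["camera_matrix"],p["R"],np.ravel(p["t"])
    c=-R.T@t; uv=np.atleast_2d(np.asarray(uv,float))
    d=(R.T@np.linalg.inv(K)@np.c_[uv,np.ones(len(uv))].T).T
    return (c+d*((z-c[2])/d[:,2])[:,None])[:,:2]
def proj(n,X):
    p=arm.camera_params(n);q=p["camera_matrix"]@(p["R"]@np.asarray(X,float).T+np.reshape(p["t"],(3,1)));return (q[:2]/q[2]).T
def largest(m,win=None):
    m=m.astype(np.uint8)*255
    if win is not None:
        k=np.zeros_like(m);x0,x1,y0,y1=win;k[y0:y1,x0:x1]=1;m=m*k
    cs,_=cv2.findContours(m,cv2.RETR_EXTERNAL,cv2.CHAIN_APPROX_NONE);return max(cs,key=cv2.contourArea)[:,0,:]
E
python3 - <<'E'
from h import *
im=cv2.imread("pics/top0.png");hsv=cv2.cvtColor(im,cv2.COLOR_BGR2HSV);H,S,V=[hsv[...,i].astype(int) for i in range(3)]
print(hsv[258,275],hsv[236,350],hsv[236,480],hsv[225,430],hsv[236,509])
o=largest((H<14)&(S>120)&(V>100),(325,385,225,285))
w=ray("top",o,0);r=cv2.minAreaRect(w.astype(np.float32)*1000);print("tape",r)
y=largest((H>18)&(H<32)&(S>150)&(V>80),(260,340,220,300))
w=ray("top",y,.088);print("pot",cv2.minEnclosingCircle(w.astype(np.float32)*1000))
d=largest((V<60),(400,540,205,265));w=ray("top",d,.056)
hd=w[w[:,1]>-.335] if 0 else w
print("probe bbox px",d.min(0),d.max(0));
np.save("d.npy",d)
for c in range(d[:,0].min(),d[:,0].max()+1,4):
    s=d[d[:,0]==c][:,1];print(c,s.min(),s.max(),end=" | ")
c=im[200:370,230:530];cv2.imwrite("pics/c1.png",cv2.resize(c,None,fx=2.6,fy=2.6,interpolation=cv2.INTER_CUBIC))
E
```

```text
[ 27 255 164] [ 12 233 171] [120  20  13] [135  26  20] [38 14 73]
tape ((538.2605590820312, 4.762371063232422), (100.75056457519531, 95.38489532470703), 4.9032769203186035)
pot ((530.4718017578125, 134.92958068847656), 48.98173141479492)
probe bbox px [423 219] [511 249]
423 221 247 | 427 219 248 | 431 219 248 | 435 219 248 | 439 219 249 | 443 219 249 | 447 219 249 | 451 220 247 | 455 229 240 | 459 230 240 | 463 230 240 | 467 230 240 | 471 230 240 | 475 230 240 | 479 230 241 | 483 231 241 | 487 231 241 | 491 231 241 | 495 231 241 | 499 231 242 | 503 229 244 | 507 243 244 | 511 243 243 |
```

View pics/c1.png

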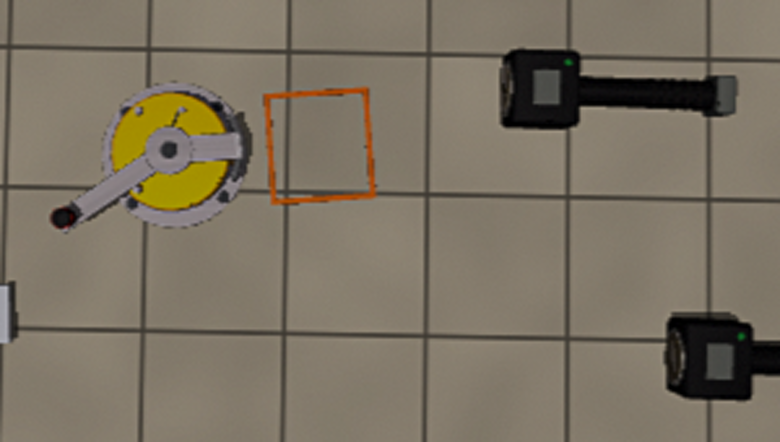

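```bash
python3 - <<'E'
from h import *
d=np.load("d.npy")
c=[];
for u in range(456,499):
    s=d[d[:,0]==u][:,1]; c.append((u,(s.min()+s.max())/2))
w=ray("top",c,.028);f=np.polyfit(w[:,1],w[:,0],1);print("axis x=a*y+b",f,"yaw",np.degrees(-np.arctan(f[0])))
print("back",ray("top",[(453,234.3)],.056),"front low",ray("top",[(422.5,234)],.028), "rowedges",ray("top",[(440,218.5),(440,249.5)],.056))
print("grip",ray("top",[(230+64/2.6,200+217/2.6)],.156), "pivot",ray("top",[(230+169/2.6,200+150/2.6)],.115),"leafend",ray("top",[(230+240/2.6,200+147/2.6)],.105))
E
```

```text
axis x=a*y+b [0.01802608 0.59372369] yaw -1.0327064912069122
back [[ 0.58787557 -0.21692487]] front low [[ 0.58967428 -0.15350946]] rowedges [[ 0.6229079  -0.18758775]
 [ 0.55321283 -0.18803214]]
grip [[0.47024208 0.21270458]] pivot [[0.52639994 0.1329725 ]] leafend [[0.53038896 0.07482422]]
```

Request:
send_rows --increments '[[9.18,[0,0,0],[0,0,-0.13]],[9.18,[0,0,0],[0,0,-0.13]],[9.18,[0,0,0],[0,0,-0.13]],[9.18,[0,0,0],[0,0,-0.13]],[9.18,[0,0,0],[0,0,-0.13]]]'

```text
clock: 0.6
position: [0.2046, -0.5902, 0.2262]
ee_rot: [-2.764, -1.491, -0.0]
force: [0.0, -0.5, -0.3]
width: 1.0
gripper_force: 0.0
```

Request:
send_rows --increments '[[9.18,[0,0,0],[0,0,-0.13]],[9.18,[0,0,0],[0,0,-0.13]],[9.18,[0,0,0],[0,0,-0.13]],[9.18,[0,0,0],[0,0,-0.13]],[9.18,[0,0,0],[0,0,-0.05]]]'

```text
clock: 1.1
position: [0.2045, -0.5903, 0.2262]
ee_rot: [-2.234, -2.207, -0.001]
force: [-0.5, 0.4, 1.0]
width: 1.001
gripper_force: 0.0
```

Request:
send_rows --increments '[[9.18,[2.7,2.6,0],[0,0,0]],[9.18,[2.7,2.6,0],[0,0,0]],[9.18,[2.7,2.6,0],[0,0,0]],[9.18,[2.7,2.6,0],[0,0,0]],[9.18,[2.7,2.6,0],[0,0,0]]]'

```text
clock: 1.6
position: [0.3377, -0.4565, 0.2264]
ee_rot: [-2.24, -2.202, 0.0]
force: [-0.2, -0.2, -0.0]
width: 0.998
gripper_force: 0.0
```

Request:
send_rows --increments '[[9.18,[2.7,2.6,0],[0,0,0]],[9.18,[2.7,2.6,0],[0,0,0]],[9.18,[2.7,2.6,0],[0,0,0]],[9.18,[2.7,2.6,0],[0,0,0]],[9.18,[2.7,2.6,0],[0,0,0]]]'

```text
clock: 2.1
position: [0.4699, -0.3238, 0.2264]
ee_rot: [-2.24, -2.202, 0.0]
force: [0.3, -0.3, -0.7]
width: 1.0
gripper_force: 0.0
```

Request:
send_rows --increments '[[9.18,[2.7,2.6,0],[0,0,0]],[9.18,[2.7,2.6,0],[0,0,0]],[9.18,[2.7,2.6,0],[0,0,0]],[9.18,[2.7,2.6,0],[0,0,0]],[9.18,[0,0,0],[0,0,0]]]'

```text
clock: 2.6
position: [0.5785, -0.2126, 0.2264]
ee_rot: [-2.231, -2.21, -0.006]
force: [0.5, -0.5, 0.4]
width: 1.0
gripper_force: 0.0
```

Request:
send_rows --increments '[[9.18,[2.6,1.0,2],[0,0,0]],[9.18,[0,0,4],[0,0,0]],[9.18,[0,0,4],[0,0,0]],[9.18,[0,0,4],[0,0,0]],[9.18,[0,0,0],[0,0,0]]]'

```text
clock: 3.1
position: [0.5812, -0.1927, 0.0814]
ee_rot: [-2.234, -2.196, 0.009]
force: [0.2, -0.4, -0.7]
width: 0.997
gripper_force: 0.0
```

```bash
python3 - <<'E'
from h import *
a=arm.get_image("scene")[:,:,::-1];b=arm.get_image("top")[:,:,::-1]
print(arm.observe()["position"])
f=lambda c:cv2.resize(c,(400,400),interpolation=cv2.INTER_CUBIC)
cv2.imwrite("pics/c2.png",np.hstack([f(a[130:270,210:350]),f(b[170:310,380:520])]))
E
```

```text
[ 0.58527285 -0.19308332  0.08693732]
```

View pics/c2.png

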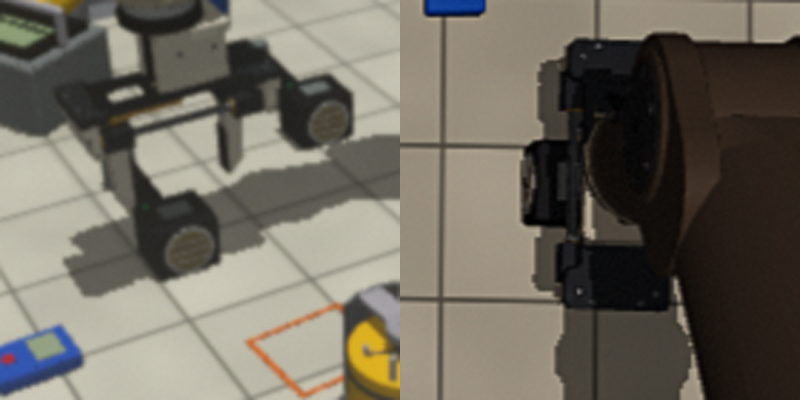

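The fingers straddle the wanted head: head at (180,240) in the left half, its window facing the outline. Descending.

Request:
send_rows --increments '[[9.18,[0.6,0.3,1.0],[0,0,0]],[9.18,[0,0,1.5],[0,0,0]],[9.18,[0,0,1.5],[0,0,0]],[9.18,[0,0,1],[0,0,0]],[9.18,[0,0,0],[0,0,0]]]'

```text
clock: 3.7
position: [0.5873, -0.187, 0.0348]
ee_rot: [-2.239, -2.201, 0.003]
force: [-0.3, -0.8, -0.5]
width: 1.001
gripper_force: 0.0
```

Request:
send_rows --increments '[[9.18,[0,0,0.8],[0,0,0]],[9.18,[0,0,0.8],[0,0,0]],[9.18,[0,0,0.6],[0,0,0]],[9.18,[0,0,0],[0,0,0]],[9.18,[0,0,0],[0,0,0]]]'

```text
clock: 4.2
position: [0.5887, -0.187, 0.0147]
ee_rot: [-2.24, -2.202, 0.0]
force: [0.5, -0.5, 0.3]
width: 1.001
gripper_force: 0.0
```

Request:
send_rows --increments '[[6.3,[0,0,0],[0,0,0]],[6.3,[0,0,0],[0,0,0]],[6.3,[0,0,0],[0,0,0]],[6.3,[0,0,0],[0,0,0]],[6.3,[0,0,0],[0,0,0]]]' --force 12

```text
clock: 4.7
position: [0.5891, -0.187, 0.015]
ee_rot: [2.24, 2.202, 0.001]
force: [1.6, 0.4, 1.0]
width: 0.717
gripper_force: 12.0
```

Request:
send_rows --increments '[[6.3,[0.6,-0.18,0.05],[0,0,0]],[6.3,[1.2,-0.35,0],[0,0,0]],[6.3,[1.2,-0.35,0],[0,0,0]],[6.3,[1.2,-0.35,0],[0,0,0]],[6.3,[1.2,-0.35,0],[0,0,0]]]'

```text
clock: 5.2
position: [0.5744, -0.1337, 0.015]
ee_rot: [2.24, 2.199, -0.0]
force: [2.4, -4.8, 5.9]
width: 0.72
gripper_force: 12.0
```

Request:
send_rows --increments '[[6.3,[1.2,-0.35,0],[0,0,0]],[6.3,[1.2,-0.35,0],[0,0,0]],[6.3,[1.2,-0.35,0],[0,0,0]],[6.3,[1.2,-0.35,0],[0,0,0]],[6.3,[1.2,-0.35,0],[0,0,0]]]'

```text
clock: 5.7
position: [0.558, -0.0734, 0.015]
ee_rot: [2.24, 2.199, -0.0]
force: [1.8, -5.1, 6.0]
width: 0.721
gripper_force: 12.0
```

Request:
send_rows --increments '[[6.3,[1.2,-0.33,0],[0,0,0]],[6.3,[1.2,-0.33,0],[0,0,0]],[6.3,[1.2,-0.33,0],[0,0,0]],[6.3,[1.2,-0.33,0],[0,0,0]],[6.3,[1.2,-0.33,0],[0,0,0]]]'

```text
clock: 6.2
position: [0.5425, -0.0132, 0.0149]
ee_rot: [2.24, 2.199, -0.0]
force: [1.2, -6.7, 6.7]
width: 0.717
gripper_force: 12.0
```

Request:
send_rows --increments '[[6.3,[1.2,-0.33,0],[0,0,-0.025]],[6.3,[0.3,-0.1,0],[0,0,-0.025]],[6.3,[0,0,0],[0,0,-0.025]],[6.3,[0,0,0],[0,0,-0.025]],[6.3,[0,0,0],[0,0,0]]]'

```text
clock: 6.7
position: [0.5379, 0.0036, 0.0149]
ee_rot: [2.125, 2.313, 0.001]
force: [-0.2, 1.3, 7.9]
width: 0.715
gripper_force: 12.0
```

```bash
python3 - <<'E'
from h import *
a=arm.get_image("scene")[:,:,::-1];b=arm.get_image("top")[:,:,::-1]
print(arm.observe()["position"],arm.observe()["ee_rot"])
f=lambda c:cv2.resize(c,(400,400),interpolation=cv2.INTER_CUBIC)
cv2.imwrite("pics/c3.png",np.hstack([f(a[170:310,260:400]),f(b[180:320,260:400])]))
E
```

```text
[0.53793857 0.00363275 0.01485153] [2.12586675e+00 2.31244781e+00 1.31110310e-03]
```

View pics/c3.png

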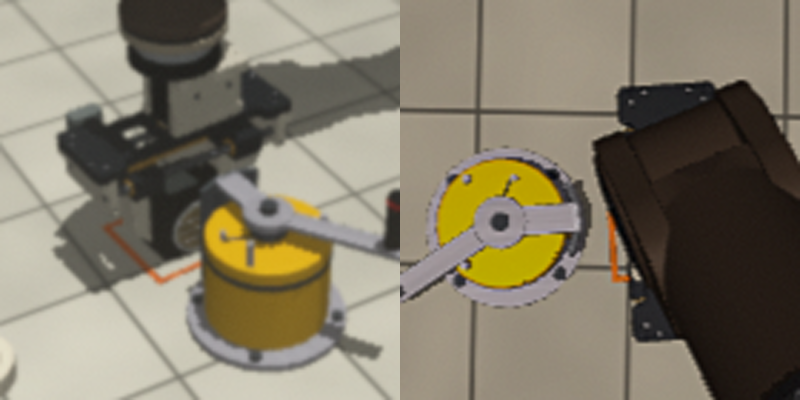

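The probe head sits within the outline, window facing the pot (left half: window at (185,225), tape corner at (160,278)). Releasing it, then moving off to check.

Request:
send_rows --increments '[[9.18,[0,0,-0.05],[0,0,0]],[9.18,[0,0,0],[0,0,0]],[9.18,[0,0,0],[0,0,0]],[9.18,[0,0,0],[0,0,0]],[9.18,[0,0,0],[0,0,0]]]'

```text
clock: 7.3
position: [0.5376, 0.0028, 0.0146]
ee_rot: [-2.127, -2.311, 0.0]
force: [-0.9, 0.8, -0.0]
width: 0.996
gripper_force: 0.0
```

Request:
send_rows --increments '[[9.18,[0,0,-1],[0,0,0]],[9.18,[0,0,-2.5],[0,0,0]],[9.18,[0,0,-4],[0,0,0]],[9.18,[0,0,-5],[0,0,0]],[9.18,[0,0,-5],[0,0,0]]]'

```text
clock: 7.8
position: [0.5371, 0.003, 0.1921]
ee_rot: [-2.127, -2.311, 0.0]
force: [1.1, -0.6, 0.0]
width: 1.001
gripper_force: 0.0
```

Request:
send_rows --increments '[[9.18,[0,0,-3],[0,0,0]],[9.18,[3,-3,0],[0,0,0]],[9.18,[3,-3,0],[0,0,0]],[9.18,[3,-3,0],[0,0,0]],[9.18,[3,-3,0],[0,0,0]]]'

```text
clock: 8.3
position: [0.4067, 0.1134, 0.2204]
ee_rot: [2.127, 2.311, 0.001]
force: [-0.1, 0.6, 0.1]
width: 1.0
gripper_force: 0.0
```

Request:
send_rows --increments '[[9.18,[3.5,-0.5,0],[0,0,0]],[9.18,[3.5,0,0],[0,0,0]],[9.18,[3,0,0],[0,0,0]],[9.18,[0,0,0],[0,0,0]],[9.18,[0,0,0],[0,0,0]]]'

```text
clock: 8.8
position: [0.3946, 0.2121, 0.2201]
ee_rot: [2.125, 2.313, -0.0]
force: [0.8, 0.1, 1.0]
width: 0.998
gripper_force: 0.0
```

```bash
python3 - <<'E'
from h import *
b=arm.get_image("top")[:,:,::-1];a=arm.get_image("scene")[:,:,::-1]
cv2.imwrite("pics/top2.png",b);cv2.imwrite("pics/scene2.png",a)
print(arm.observe()["position"],arm.observe()["ee_rot"])
f=lambda c:cv2.resize(c,(400,400),interpolation=cv2.INTER_CUBIC)
cv2.imwrite("pics/c4.png",np.hstack([f(a[170:310,260:400]),f(b[180:340,300:460])]))
E
```

```text
[0.39501106 0.21069269 0.21981694] [ 2.12820444e+00  2.31022876e+00 -9.52890109e-04]
```

View pics/c4.png

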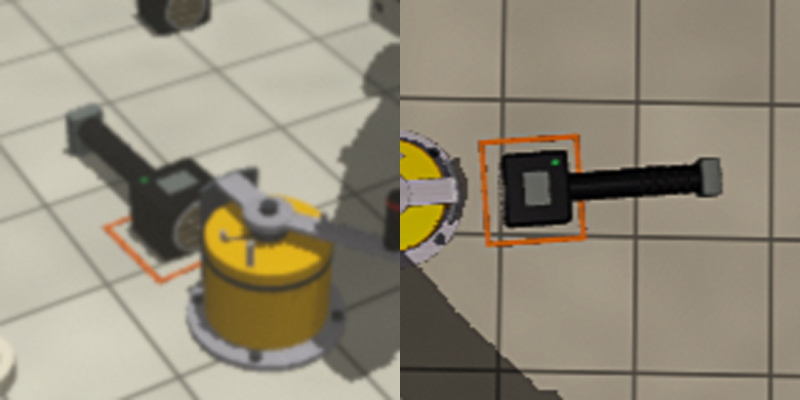

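The probe stands inside the outline (right half: head centre (537,189), tape centre (533,190)). Measuring how well it is centred.

```bash
python3 - <<'E'
from h import *
im=cv2.imread("pics/top2.png");hsv=cv2.cvtColor(im,cv2.COLOR_BGR2HSV);H,S,V=[hsv[...,i].astype(int) for i in range(3)]
m=((H<14)&(S>120)&(V>100))
print("tape",cv2.minAreaRect((ray("top",largest(m,(325,385,225,285)),0)*1000).astype(np.float32)))
d=largest((V<50),(337,430,236,276));np_=[]
for u in range(338,424,3):
    s=d[d[:,0]==u][:,1]
    if len(s): print(u,s.min(),s.max(),end="|")
c=[(u,(d[d[:,0]==u][:,1].min()+d[d[:,0]==u][:,1].max())/2) for u in range(372,414)]
w=ray("top",c,.028);f=np.polyfit(w[:,1],w[:,0],1);print("\nyaw",np.degrees(-np.arctan(f[0])),"axis x at y=0.005",np.polyval(f,.005))
print(im[252,335:375].max(1))
cs=cv2.minEnclosingCircle((ray("top",largest((H>18)&(H<32)&(S>150)&(V>80),(260,340,220,300)),.088)*1000).astype(np.float32));print(cs)
E
```

```text
tape ((538.19873046875, 4.823699951171875), (100.83631896972656, 95.3729476928711), 5.009424209594727)
341 242 267|344 242 270|347 241 270|350 241 270|353 241 269|356 241 269|359 240 269|362 240 269|365 240 269|368 249 267|371 249 259|374 249 259|377 249 259|380 248 259|383 248 258|386 248 258|389 248 258|392 247 258|395 247 258|398 247 257|401 247 257|404 246 257|407 247 257|410 246 257|413 246 256|416 246 256|419 244 257|422 258 258|
yaw 5.145936433230537 axis x at y=0.005 0.5375428041044115
[153 149 151 153 101 101  47  15  27  29  29  28  26  26  56  93 100  97
  98  97  98  97 100 101  70  34  24  23  25  26  27  17   6   8   9  10
  10  11  14  11]
((530.064453125, 135.449951171875), 49.610862731933594)
```

```bash
python3 - <<'E'
from h import *
for fn,x,y,yaw in(("top0",.589,-.187,-1.03),("top2",.5376,.003,5.1)):
    g=cv2.GaussianBlur(cv2.imread(f"pics/{fn}.png"),(3,3),0).max(2).astype(np.float32)
    a=np.radians(yaw);ex=np.array([np.cos(a),np.sin(a)]);ey=np.array([-np.sin(a),np.cos(a)])
    def prof(z,lat,ls):
        P=np.array([x,y])+np.outer(ls,ey)+lat*ex
        uv=proj("top",np.c_[P,np.full(len(P),z)]).astype(np.float32)
        return cv2.remap(g,uv[:,0].reshape(1,-1),uv[:,1].reshape(1,-1),cv2.INTER_LINEAR)[0]
    ls=np.arange(-.05,-.01,.0005)
    for lat in(-.024,.024):
        p=prof(.056,lat,ls);k=np.argmax(p<60);print(fn,"back",lat,ls[k])
    ls=np.arange(.06,.0,-.0005)
    for lat in(-.024,.0,.024):
        p=prof(.028,lat,ls);k=np.argmax(p<60);print(fn,"front",lat,ls[k])
    ls=np.arange(-.23,-.12,.0005);p=prof(.045,0,ls);k=np.argmax(p<110);print("cap end",ls[k])
    ls=np.arange(.06,-.06,-.0005);p=prof(.056,0,ls);k=np.where(p>75)[0];print("screen",[ls[i] for i in k if -.03<ls[i]<.03][::60] , [ls[i] for i in k if -.025<ls[i]<.022][0:1],[ls[i] for i in k if -.025<ls[i]<.022][-1:])
E
```

```text
top0 back -0.024 -0.028499999999999984
top0 back 0.024 -0.028499999999999984
top0 front -0.024 0.03249999999999997
top0 front 0.0 0.033499999999999974
top0 front 0.024 0.03199999999999997
cap end -0.16849999999999996
screen [np.float64(0.00649999999999995)] [np.float64(0.00649999999999995)] [np.float64(-0.008000000000000063)]
top2 back -0.024 -0.028499999999999984
top2 back 0.024 -0.027999999999999983
top2 front -0.024 0.03149999999999997
top2 front 0.0 0.02799999999999997
top2 front 0.024 0.02999999999999997
cap end -0.16699999999999995
screen [np.float64(0.009999999999999953)] [np.float64(0.009999999999999953)] [np.float64(-0.009000000000000064)]
```

The probe is centred within about 1 mm and 0.2°. Next is the shutter: the grip is at about (0.470, 0.215).

Request:
send_rows --increments '[[9.18,[-0.2,2.5,0],[0,0,0]],[9.18,[0,2.5,0],[0,0,0]],[9.18,[0,2.5,0],[0,0,0]],[9.18,[0,0,2],[0,0,0]],[9.18,[0,0,0],[0,0,0]]]'

```text
clock: 9.4
position: [0.4694, 0.2136, 0.1977]
ee_rot: [-2.13, -2.308, 0.006]
force: [0.4, 0.1, -0.1]
width: 1.003
gripper_force: 0.0
```

```bash
python3 - <<'E'
from h import *
a=arm.get_image("scene")[:,:,::-1]
print(arm.observe()["position"],proj("scene",[[.4698,.215,.156],[.4698,.215,.108]]))
cv2.imwrite("pics/c5.png",cv2.resize(a[150:300,310:460],(500,500),interpolation=cv2.INTER_CUBIC))
E
```

```text
[0.46920262 0.21427739 0.19883973] [[400.10528618 237.92771223]
 [398.26216637 256.13136644]]
```

View pics/c5.png

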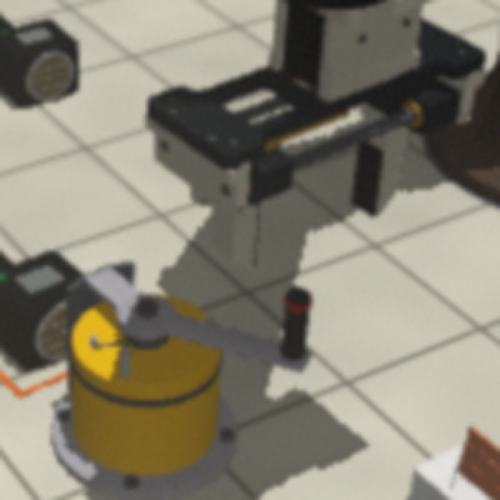

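The grip top is seen at full-image (399,238), against (400,238) predicted, so the position is confirmed. Descend and pinch.

Request:
send_rows --increments '[[9.18,[0,0,2.5],[0,0,0]],[9.18,[0,0,2.5],[0,0,0]],[9.18,[0,0,1.8],[0,0,0]],[9.18,[0,0,1],[0,0,0]],[9.18,[0,0,0],[0,0,0]]]'

```text
clock: 9.95
position: [0.4693, 0.2153, 0.1214]
ee_rot: [-2.127, -2.311, 0.002]
force: [0.8, 0.3, 0.1]
width: 1.001
gripper_force: 0.0
```

Request:
send_rows --increments '[[1.0,[0,0,0],[0,0,0]],[1.0,[0,0,0],[0,0,0]],[1.0,[0,0,0],[0,0,0]],[1.0,[0,0,0],[0,0,0]],[1.0,[0,0,0],[0,0,0]]]' --force 25

```text
clock: 10.45
position: [0.47, 0.216, 0.122]
ee_rot: [2.127, 2.311, 0.001]
force: [-0.1, 0.4, 0.7]
width: 0.613
gripper_force: 0.0
```

Request:
send_rows --increments '[[1.0,[0,0,0],[0,0,0]],[1.0,[0,0,0],[0,0,0]],[1.0,[0,0,0],[0,0,0]],[1.0,[0,0,0],[0,0,0]],[1.0,[0,0,0],[0,0,0]]]'

```text
clock: 10.95
position: [0.4701, 0.2159, 0.1217]
ee_rot: [2.127, 2.311, 0.0]
force: [12.0, -2.1, -3.7]
width: 0.18
gripper_force: 6.2
```

Request:
send_rows --increments '[[1.0,[0,0,0],[0,0,0]],[1.0,[0,0,0],[0,0,0]],[1.0,[0.4,0.77,0],[0,0,0]],[1.0,[0.34,0.81,0],[0,0,0]],[1.0,[0,0,0],[0,0,0]]]'

```text
clock: 11.45
position: [0.4847, 0.2254, 0.1216]
ee_rot: [-2.126, -2.311, 0.002]
force: [-4.1, -0.2, 5.3]
width: 0.167
gripper_force: 25.0
```

Request:
send_rows --increments '[[1.0,[0.26,0.83,0],[0,0,0]],[1.0,[0.19,0.85,0],[0,0,0]],[1.0,[0.11,0.87,0],[0,0,0]],[1.0,[0.04,0.87,0],[0,0,0]],[1.0,[-0.04,0.87,0],[0,0,0]]]'

```text
clock: 11.95
position: [0.5255, 0.2362, 0.1216]
ee_rot: [-2.122, -2.312, 0.0]
force: [-6.7, 5.4, 2.5]
width: 0.165
gripper_force: 25.0
```

Request:
send_rows --increments '[[1.0,[-0.11,0.87,0],[0,0,0]],[1.0,[-0.19,0.85,0],[0,0,0]],[1.0,[-0.26,0.83,0],[0,0,0]],[1.0,[-0.34,0.81,0],[0,0,0]],[1.0,[-0.4,0.77,0],[0,0,0]]]'

```text
clock: 12.45
position: [0.5677, 0.2264, 0.1214]
ee_rot: [-2.123, -2.311, 0.001]
force: [-6.7, 4.2, 1.0]
width: 0.168
gripper_force: 25.0
```

Request:
send_rows --increments '[[1.0,[-0.4,0.6,0],[0,0,0]],[1.0,[-0.2,0.3,0],[0,0,0]],[1.0,[0,0,0],[0,0,0]],[1.0,[0,0,0],[0,0,0]]]'

```text
clock: 12.85
position: [0.5774, 0.2208, 0.1214]
ee_rot: [-2.123, -2.311, 0.001]
force: [-4.8, 3.7, 1.1]
width: 0.169
gripper_force: 25.0
```

Request:
send_rows --increments '[[1.0,[-0.2,0.28,0],[0,0,0]],[1.0,[-0.2,0.28,0],[0,0,0]],[1.0,[0,0,0],[0,0,0]],[1.0,[0,0,0],[0,0,0]]]'

```text
clock: 13.25
position: [0.5832, 0.2176, 0.1214]
ee_rot: [-2.123, -2.311, 0.0]
force: [-4.7, 5.3, -0.1]
width: 0.171
gripper_force: 25.0
```

Request:
send_rows --increments '[[1.0,[-0.12,0.16,0],[0,0,0]],[1.0,[0,0,0],[0,0,0]],[1.0,[0,0,0],[0,0,0]]]'

```text
clock: 13.55
position: [0.584, 0.2171, 0.1214]
ee_rot: [-2.122, -2.311, 0.001]
force: [-8.4, 5.5, 1.0]
width: 0.165
gripper_force: 25.0
```

Request:
send_rows --increments '[[1.0,[-0.12,0.18,0],[0,0,0]],[1.0,[0,0,0],[0,0,0]],[1.0,[0,0,0],[0,0,0]]]'

```text
clock: 13.85
position: [0.5842, 0.217, 0.1213]
ee_rot: [-2.119, -2.311, 0.004]
force: [-13.7, 7.9, 4.7]
width: 0.166
gripper_force: 25.0
```

```bash
python3 - <<'E'
from h import *
a=arm.get_image("scene")[:,:,::-1];b=arm.get_image("top")[:,:,::-1];o=arm.observe()
print(o["position"],o["force"])
f=lambda c:cv2.resize(c,(400,400),interpolation=cv2.INTER_CUBIC)
cv2.imwrite("pics/c6.png",np.hstack([f(a[150:310,240:400]),f(b[180:320,240:380])]))
E
```

```text
[0.58420905 0.2169879  0.12133958] [-13.67738237   5.35365632   4.07090582]
```

View pics/c6.png

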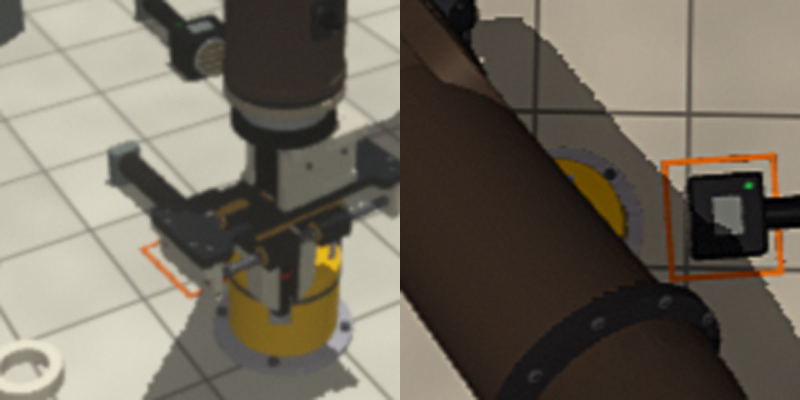

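At the stop: a further 2 mm of command moved the grip only 0.2 mm and the force rose by 5 N. The picture shows the grip pinched, the leaf gone from before the port, and the probe still inside the outline (right half: head at (728,215)). Handing in.

```bash
python3 -c "
from cell import arm
print(arm.sign_off())"
```

```text
the job is handed in; nothing more can be done
None
```

The job is handed in: I slid the probe into the taped outline with its window facing the port (about 1 mm and 0.2° off by camera), then swung the shutter to its stop, and the arm is still holding it there against the spring.

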